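Shut the reject hatch with the hook pole

TASK

The reject hatch at the back of the sorting bench has been left open. Take the hook pole from its wooden rest, drop its hook into the yellow ring eye on the flap and gently pull the flap fully shut without touching the flap with the gripper or slamming it; then unhook the pole and lay it back on its rest as it was, leaving the crockery and the jar where they are.

Things in the scene. Friction and masses are not known exactly. Their poses are not given: they have to be found in the camera images.
- pole_grip (a point): Centre of the hook pole's orange handle: a bar 200 mm long (x), 22 mm wide (y), 22 mm high (z). From its +x end a steel rod 12 mm thick runs on along the centre line to 240 mm from this point, then a prong 9 mm thick turns square down (-z). About 0.22 kg, balances 20 mm ahead (+x). It starts level on the rest, hook end roughly away from the robot, prong hanging clear of the bench.
- rod_root (a point): Middle of the handle's +x end, where the steel rod leaves it, 100 mm ahead of pole_grip; same axes. The prong stands 140 mm ahead of this point; its tip is 64.5 mm below the rod's centre line, which is level with this point.
- rest: Fixed wooden rest, origin at the centre of its underside, x along the pole. Base 200 x 90 x 12 mm. Two supports (14 mm thick, 74 mm wide) at x = -60 and +60 mm, free room for fingers between. Their flat tops at 70 mm height carry the handle, so pole_grip rests 81 mm high, within about 10 mm of the rest's middle. Lips 8 mm high at the sides, 58 mm apart.
- hatch: Fixed blue frame of the reject hatch: origin on the bench midway between its posts, x straight away through the hatch, y to the left along it. Posts 30 x 30 mm, 285 mm high, at y = -155 and +155 mm; sill between them up to 93 mm height, nothing across the opening above it. A low white crate (75 mm high) stands just beyond the sill.
- hatch_hinge (a point): Middle of the flap's hinge line, 105 mm above the bench over the origin of the hatch; the hinge line runs along the hatch's y.
- flap (a joint): Angle of the grey flap (272 mm wide, 165 mm high, 10 mm thick), hung on its lower edge: 0 is upright and shut against a firm stop, positive leans away from the robot (open, 0.6 to 0.95 at the start). The hinge is stiff: the flap stays where it is left, and 3 to 8 N at the ring eye swings it.
- ring_eye (a point): Centre of the yellow ring eye on the robot side of the flap's top edge, mid-width; axes of the flap (shut: those of the hatch). Hole 40 mm, wire 8 mm. With the flap at angle a it lies at x = 0.185 sin a - 0.045 cos a, z = 0.185 cos a + 0.045 sin a (m) from hatch_hinge in the hatch's axes. The hole's axis is vertical at a = 0.45 and tips with the flap; an upright prong fits at every angle.
- bowl: Loose white bowl, 150 mm wide, 60 mm high, origin under its centre; stands in front of the hatch. To be left alone.
- mug: Loose blue mug, 80 mm wide, 90 mm high, origin under its centre. To be left alone.
- plates: Loose stack of white plates, 170 mm wide, 55 mm high, origin under its centre. To be left alone.
- glue: Loose jar with a blue cap, 60 mm wide, 100 mm high, origin under its centre. To be left alone.

How it is judged:
On the way, in this order (a step that is already met when the one before it is completed fails the run):
1. the pole's prong is down through the ring eye while the flap is still open (more than 0.35 rad) (x of ring_eye in the frame of pole_grip between 0.216 and 0.264 m and y of ring_eye in the frame of pole_grip between -0.024 and 0.024 m and z of ring_eye in the frame of pole_grip between -0.06 and -0.005 m and value of joint flap above 0.35 rad), for 0.2 s.
2. the flap is shut (within 0.06 rad) with the prong still in the ring eye (x of ring_eye in the frame of pole_grip between 0.216 and 0.264 m and y of ring_eye in the frame of pole_grip between -0.024 and 0.024 m and z of ring_eye in the frame of pole_grip between -0.06 and -0.005 m and value of joint flap below 0.06 rad), for 0.1 s.
At the end, for the whole second after the job is handed in: The flap is shut to within 0.06 rad; the pole lies still and level on both supports of its rest, hook to the rest's +x end, its handle's centre within 45 mm along and 30 mm across of the rest's middle and at 72 to 90 mm height; all released (value of joint flap below 0.06 rad and x of pole_grip in the frame of rest between -0.045 and 0.045 m and y of pole_grip in the frame of rest between -0.03 and 0.03 m and z of pole_grip in the frame of rest between 0.072 and 0.09 m and angle between pole_grip's own z axis and vertical below 0.12 rad and angle between the x axis of pole_grip and the x axis of rest, either way round below 0.35 rad and x of rod_root in the frame of rest above 0 m and linear speed of pole below 0.02 m/s); the robot touches nothing.
It fails at once if the bowl, mug, stack of plates or jar is moved more than 30 mm or tipped (distance of any of bowl, mug, plates, glue from where it was at the start of the episode above 0.03 m or angle between any of bowl, mug, plates, glue's own z axis and vertical above 0.5 rad).
It fails at once if the gripper or arm touches the flap or its ring (contact force between any of the fingers, the arm and flap above 1 N).
It fails at once if the flap is slammed (swung faster than 1.5 rad/s) (velocity of joint flap below -1.5 rad/s or velocity of joint flap above 1.5 rad/s).
It also fails if it takes over 61 s, if anything falls off the work surface, if the arm or the gripper's body presses on something with over 40 N, if the wrist force passes 120 N, or if a joint passes its speed limit or range.

ROBOT

A 6-joint arm with a two-finger parallel gripper is mounted at the origin on the work surface. World frame = base frame: x ahead of the robot, y to its left, z up, the work surface at z = 0. Lengths are in m, angles in rad, forces in N, time in s.
With the tool pointing down it reaches from about 0.325 to 1 m from the base axis. Payload 5.1 kg.
Tool frame: the origin (TCP) lies midway between the tips of the shut fingers; the grasp point (between the pads) lies 19 mm behind it; z points along the fingers, y is the line along which they close (so a half turn about z gives the same grasp; the last joint's range is limited). The gripper opens to 85 mm and grips with 20 to 120 N. Pads are 22 mm wide; open, the fingers measure 114 mm over their backs; the gripper's body (76 mm by 85 mm) begins 54 mm behind the grasp point. The pads swing forward as they close: fully open they stand 13 mm farther back than shut.
Start: joints at [-1.352, 0.124, 1.65, -0, 1.367, -0.083], TCP at [0.193, -0.621, 0.231] pointing down, gripper open.
Joint ranges: [-2.61, 2.61], [-1.02, 2.33], [0.03, 2.71], [-1.35, 4.49], [0.32, 2.68], [-2.91, 2.91]. Speed limits (rad/s): [2.57, 2.57, 3.14, 3.14, 3.14, 3.14].

INTERFACE

Orientations are given as a 3x3 rotation matrix whose columns are the frame's x, y, z axes.
In Python, from station import * gives the robot as it stands.
- The arm moves only by the tool step_arm, never from a script. Its argument "deltas" is a list of rows, each a list of 6 numbers: the shift along the tool's x, y, z in m, then the turn, a rotation vector about the tool's x, y, z in degrees. A call has exactly 5 rows; each row is the pose to reach, as a shift and turn from the pose commanded when the call began, along the tool's axes at that moment; what a row does not reach only later rows make up. A row lasts 1/12 s, in which the tool goes at most 41.7 mm and 7.16 degrees, less where a joint would pass 70% of its speed; a pose out of reach is approached as far as the arm can. A call with a gripper value outside its range is refused whole. "claw" is the opening, from 0 (shut) to 1 (fully open), set as the call begins (left out, the last holds). The fingers move at their own pace and stop on an object; "newtons" is the grip in N (left out, the last holds). Time passes only in rows, so rows that repeat a pose let the fingers close, or fill a call up. It gives the time, the measured TCP pose, the force and the opening at its end, in the units of the state.
- read_state(): the state, without advancing time (a new reading comes with each control period).
- get_image(name): name is "side" or "top" or "wrist"; returns a dict with "frame" (480x640x3 uint8, blue, green, red), "depth" (480x640 float32, m along the optical axis (not along the pixel's ray), 0 where there is no reading), "mtx" (3x3 intrinsics, pixels), "R" (3x3) and "t" (3): a world point X has camera coordinates R X + t; the wrist camera has in their place "T_tool_cam" (4x4, takes a point from camera to tool coordinates, whose origin is the TCP and whose axes are the flange's). Camera axes: x right, y down, z forward; pixel columns grow to the right and rows downward; lengths in m; the calibration is good to about 2 mm. The wrist camera is an equidistant fisheye: a pixel r from the principal point sees the ray r / f radians off the axis. A picture is of the moment at which its call begins: read the wrist's pose just before it.
- close_job(): hands the job in, once; it reports no verdict.
The state is a dict: "clock": time; "joint_pos": joint angles; "qvel": joint speeds; "tau": joint torques, N m; "tcp_pos": TCP position; "orientation": TCP orientation; "wrist_force": force on the tool from outside, world axes, zero at the start; "torque": the same for the moment, N m; "width": finger opening in m.
Only numpy, scipy, OpenCV 4.12 (cv2) and the standard library are available. Lean on these libraries where they do the work, as an engineer would, in place of code of your own. Each camera call takes 0.05 s, during which the arm holds its last target. There are 200 camera calls.

## Working session

There is one attempt and no reset: what is moved stays moved. The work goes in short steps, Python scripts to look and compute and a tool call to move; the robot and the scene stay as the last step left them, time stands still between calls to the robot, and variables do not carry over. Pictures are saved under pics/ and viewed, on a budget of 10 in all, crops included, one or two more only if the job needs it, and the job is handed in when it is done.

Besides the shell and the picture viewer there is one more tool, called after "Request:" in YAML: its name, and indented under it one key for each argument. step_arm: Moves the arm, as the interface text tells. Its arguments: {"type":"object","properties":{"deltas":{"type":"array"},"claw":{"type":"number"},"newtons":{"type":"number"}},"required":["deltas"]}

```bash
mkdir -p pics
cat > h.py <<'E'
import numpy as np, cv2
from station import *
def grab(n):
    g=get_image(n); return g
def cloud(g):
    d=g["depth"]; K=g["mtx"]; v,u=np.mgrid[0:480,0:640]
    c=np.stack([(u-K[0,2])/K[0,0]*d,(v-K[1,2])/K[1,1]*d,d],-1)
    return (c-g["t"])@g["R"]   # R^T (c-t)
E
python3 - <<'E'
from h import *
for n in("side","top"):
    g=grab(n); cv2.imwrite(f"pics/{n}0.png",g["frame"]); np.savez(f"{n}0.npz",**{k:v for k,v in g.items()})
    print(n,g["mtx"].round(1).tolist(),(-g["R"].T@g["t"]).round(3), g["R"].round(2).tolist())
s=read_state();print(s)
E
```

```text
side [[512.6, 0.0, 320.5], [0.0, 512.6, 240.1], [0.0, 0.0, 1.0]] [0.227 0.838 1.343] [[-0.93, -0.38, -0.02], [-0.29, 0.73, -0.62], [0.25, -0.57, -0.78]]
top [[587.7, 0.0, 321.6], [0.0, 587.7, 235.9], [0.0, 0.0, 1.0]] [ 0.497 -0.028  1.939] [[-0.02, -1.0, 0.0], [-1.0, 0.02, -0.07], [0.07, -0.0, -1.0]]
{'clock': 0.1, 'joint_pos': array([-1.35159085e+00,  1.24390211e-01,  1.65153270e+00, -2.20760455e-05,
        1.36751977e+00, -8.25997824e-02]), 'qvel': array([-0.00090752, -0.00055754, -0.00520677,  0.00012659, -0.00034944,
        0.00036761]), 'tau': array([ 2.47012176e-04, -4.24932361e+01, -3.66653860e+01, -1.22871702e-04,
        3.93157054e-03, -5.27561824e-06]), 'tcp_pos': array([ 0.19305431, -0.62008732,  0.23021091]), 'orientation': array([[ 9.54800138e-01,  2.97248241e-01, -4.23399268e-04],
       [ 2.97248514e-01, -9.54798449e-01,  1.80105083e-03],
       [ 1.31098228e-04, -1.84549839e-03, -9.99998288e-01]]), 'wrist_force': array([-0.53572574, -0.29629841,  0.20889736]), 'torque': array([-0.0041632 , -0.02533202,  0.03278206]), 'width': 0.08564823530311584}
```

View pics/top0.png

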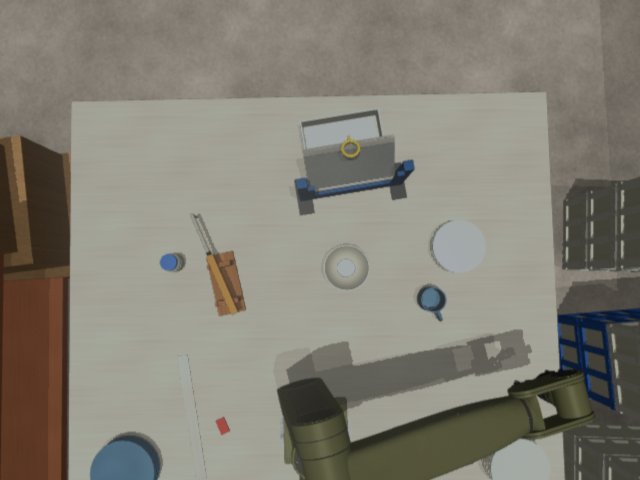

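View pics/side0.png

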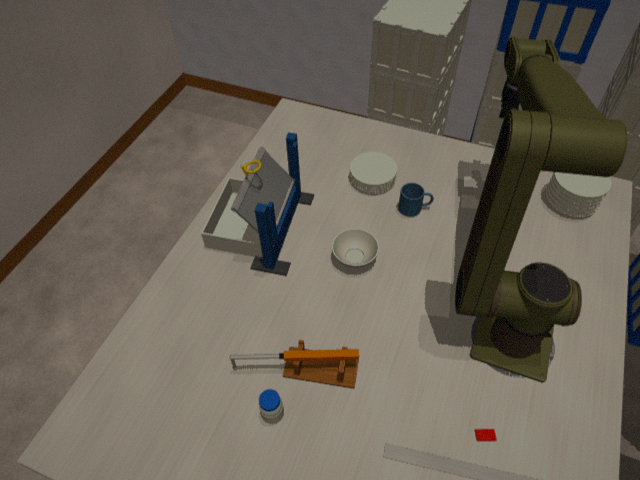

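The top view shows the orange handle from (210,255) to (235,312), prong at (197,214), ring at (350,149) and post tops at (303,186) and (407,166). The side view agrees, with the jar to the left of the rod.

Run:
```python
from h import *
for n in("top","side"):
    g=dict(np.load(f"{n}0.npz")); P=cloud(g); f=g["frame"]; hsv=cv2.cvtColor(f,cv2.COLOR_BGR2HSV); H,S,V=[hsv[...,i].astype(int) for i in range(3)]
    x,y,z=P[...,0],P[...,1],P[...,2]; ok=g["depth"]>0
    def rep(l,m):
        m=m&ok
        p=P[m]
        if len(p)<5: print(n,l,len(p));return
        c=p.mean(0); r=cv2.minAreaRect((p[:,:2]*1000).astype(np.float32))
        print(n,l,len(p),"mean",c.round(4),"med z",np.median(p[:,2]).round(4),"rect",np.round(r[0],1),np.round(r[1],1),round(r[2],2),"zr",p[:,2].min().round(3),p[:,2].max().round(3))
        return p
    area=(x>0.25)&(x<0.9)&(y>0.15)&(y<0.5)
    rep("handle top",area&(z>0.083)&(z<0.1)&(S>150)&(H<20)&(y>.2))
    rep("rod",area&(z>0.065)&(z<0.1)&(S<110)&(x>.5))
    rep("rest base",area&(z>0.006)&(z<0.018)&(S>90)&(H<25))
    rep("orange/wood all",area&(z>0.006)&(S>90)&(H<25))
    rep("jar",(z>0.085)&(z<0.12)&(y>.35)&(y<.55)&(x>.4)&(x<.7)&(H>95)&(S>100))
    yl=(H>20)&(H<35)&(S>150)&(x>.7)&(x<1.2)&(abs(y)<.3)&(z>0.1)
    rep("ring",yl)
    top=(z>.275)&(z<.295)&(H>95)&(H<130)&(S>100)&(x>.6)
    a=rep("postL",top&(y>0)); b=rep("postR",top&(y<0))
    if a is not None and b is not None:
        print("hatch",(a.mean(0)+b.mean(0))/2, np.linalg.norm(a.mean(0)-b.mean(0)), np.arctan2(-(b-b.mean(0)).sum(),1), np.degrees(np.arctan2(-(a.mean(0)-b.mean(0))[0],(a.mean(0)-b.mean(0))[1])))
    rep("bowl",(z>.05)&(z<.065)&(S<90)&(x>.4)&(x<.7)&(abs(y)<.15))
```

```text
top handle top 0
top rod 272 mean [0.61   0.3757 0.0837] med z 0.0845 rect [592.7 408.2] [182.  158.3] 25.83 zr 0.065 0.1
top rest base 721 mean [0.4836 0.2801 0.012 ] med z 0.012 rect [482.5 285.8] [195.5  88.8] 11.76 zr 0.006 0.018
top orange/wood all 1494 mean [0.483  0.2814 0.045 ] med z 0.019 rect [482.3 285.3] [196.3  89.2] 12.26 zr 0.006 0.105
top jar 202 mean [0.5531 0.4493 0.101 ] med z 0.1009 rect [553.7 450.3] [48.9 47.8] 66.1 zr 0.088 0.115
top ring 40 mean [ 0.8626 -0.1225  0.2823] med z 0.2833 rect [ 859.5 -119.7] [45.8 47. ] 49.16 zr 0.25 0.295
top postL 90 mean [0.7617 0.023  0.2853] med z 0.2857 rect [757.2  19.8] [34.8 32.3] 10.09 zr 0.275 0.294
top postR 123 mean [ 0.8005 -0.2604  0.284 ] med z 0.285 rect [ 771.5 -150.3] [ 33.6 301.1] 14.35 zr 0.275 0.294
hatch [ 0.78112247 -0.11869792  0.28466328] 0.28607565461430684 7.438494264988549e-15 7.79092267901069
top bowl 239 mean [ 0.5243 -0.0839  0.0571] med z 0.0574 rect [525.7 -91.2] [147.2 113.9] 0.23 zr 0.05 0.065
side handle top 657 mean [0.4754 0.287  0.0911] med z 0.0913 rect [482.1 275. ] [199.8  63.9] 28.33 zr 
[... 304 characters left out ...]
477.1 287.6] [200.3  91.3] 10.58 zr 0.006 0.1
side jar 353 mean [0.5468 0.4522 0.0995] med z 0.0995 rect [548.2 450.1] [50.3 53.7] 43.5 zr 0.089 0.106
side ring 113 mean [ 0.8629 -0.1206  0.2756] med z 0.2807 rect [ 875.7 -140.5] [ 60.3 113.1] 31.73 zr 0.216 0.292
side postL 117 mean [0.757  0.0259 0.2832] med z 0.2834 rect [754.7  23.4] [40.7 35.6] 21.25 zr 0.275 0.29
side postR 82 mean [ 0.797  -0.2542  0.2822] med z 0.2824 rect [ 768.8 -151.4] [ 33.4 306.9] 13.75 zr 0.275 0.289
hatch [ 0.77698151 -0.11414149  0.28267489] 0.2829366431235851 2.3203661214665772e-14 8.131435567914936
side bowl 198 mean [ 0.5234 -0.0877  0.0575] med z 0.0576 rect [520.5 -90.4] [118.4 147.7] 89.84 zr 0.05 0.065
```

Run:
```python
from h import *
def ray(g,uv,z):   # pixels -> world at height z
    K=g["mtx"];R=g["R"];c=-R.T@g["t"]
    d=np.c_[(uv[:,0]-K[0,2])/K[0,0],(uv[:,1]-K[1,2])/K[1,1],np.ones(len(uv))]@R
    return c+d*((z-c[2])/d[:,2])[:,None]
for n in("top","side"):
    g=dict(np.load(f"{n}0.npz")); P=cloud(g); hsv=cv2.cvtColor(g["frame"],cv2.COLOR_BGR2HSV); H,S,V=[hsv[...,i].astype(int) for i in range(3)]
    x,y,z=P[...,0],P[...,1],P[...,2]; ok=g["depth"]>0
    if n=="top": print("px",hsv[283,222],P[283,222],hsv[300,230],P[300,230])
    m=ok&(x>.3)&(x<.65)&(y>.2)&(y<.4)&(z>.08)&(z<.105)&(S>200)&(H<25)
    k,lab,st,_=cv2.connectedComponentsWithStats(m.astype(np.uint8)); i=1+st[1:,4].argmax(); m=lab==i
    v,u=np.where(m); q=ray(g,np.c_[u,v].astype(float),.092)
    r=cv2.minAreaRect((q[:,:2]*1000).astype(np.float32)); print(n,"handle",np.round(r,2) if 0 else r, np.median(z[m]))
    v,u=np.where(ok&(abs(z-.085)<.012)&(x>.56)&(x<.75)&(y>.27)&(y<.4)&(S<120))
    q=P[v,u]; 
    if len(q)>10:
        l=cv2.fitLine((q[:,:2]*1000).astype(np.float32),cv2.DIST_HUBER,0,.1,.1).ravel(); print(n,"rod",l,np.degrees(np.arctan(l[1]/l[0])),"xmax",q[q[:,0].argmax()],len(q))
    for yy in (0.02,-.28):
        p=P[ok&(abs(z-.285)<.008)&(abs(y-yy)<.04)&(x>.65)&(x<.9)&(H>95)&(S>100)]; print(n,"post",np.median(p,0),(p.min(0)+p.max(0))/2,len(p))
    mm=ok&(H>20)&(H<35)&(S>130)&(x>.8)&(x<.92)&(abs(y+.12)<.05)&(z>.25)
    p=P[mm]; c=p.mean(0); nrm=np.linalg.svd(p-c)[2][2]; print(n,"ring",(p.min(0)+p.max(0))/2,p.min(0),p.max(0),c,"normal",nrm,len(p))
```

```text
px [ 18 141 161] [0.48338649 0.2847204  0.08278396] [ 19 139 161] [0.43001107 0.25837935 0.09404008]Traceback (most recent call last):
  File "<stdin>", line 11, in <module>
ValueError: attempt to get argmax of an empty sequence
```

```bash
cat > m.py <<'E'
from h import *
def ray(g,uv,z):
    K=g["mtx"];R=g["R"];c=-R.T@g["t"]
    d=np.c_[(uv[:,0]-K[0,2])/K[0,0],(uv[:,1]-K[1,2])/K[1,1],np.ones(len(uv))]@R
    return c+d*((z-c[2])/d[:,2])[:,None]
for n in("top","side"):
    g=dict(np.load(f"{n}0.npz")); P=cloud(g); hsv=cv2.cvtColor(g["frame"],cv2.COLOR_BGR2HSV); H,S,V=[hsv[...,i].astype(int) for i in range(3)]
    x,y,z=P[...,0],P[...,1],P[...,2]; ok=g["depth"]>0
    m=ok&(x>.3)&(x<.65)&(y>.2)&(y<.4)&(z>.082)&(z<.105)&(S>100)&(H<25)
    k,lab,st,_=cv2.connectedComponentsWithStats(m.astype(np.uint8)); i=1+st[1:,4].argmax(); m=lab==i
    v,u=np.where(m); q=ray(g,np.c_[u,v].astype(float),.092)
    print(n,"handle",cv2.minAreaRect((q[:,:2]*1000).astype(np.float32)), np.median(z[m]),len(q),np.median(V[m]))
    l=cv2.fitLine((q[:,:2]*1000).astype(np.float32),cv2.DIST_HUBER,0,.1,.1).ravel();print(l,np.degrees(np.arctan(l[1]/l[0])))
    v,u=np.where(ok&(abs(z-.085)<.012)&(x>.56)&(x<.75)&(y>.27)&(y<.4)&(S<120))
    q=P[v,u]
    if len(q)>10:
        l=cv2.fitLine((q[:,:2]*1000).astype(np.float32),cv2.DIST_HUBER,0,.1,.1).ravel(); print(n,"rod",l,np.degrees(np.arctan(l[1]/l[0])),"xmax",q[q[:,0].argmax()],len(q))
    for yy in (0.02,-.28):
        p=P[ok&(abs(z-.285)<.008)&(abs(y-yy)<.04)&(x>.65)&(x<.9)&(H>95)&(S>100)]
        if len(p): print(n,"post",np.median(p,0),(p.min(0)+p.max(0))/2,len(p))
    p=P[ok&(H>20)&(H<35)&(S>130)&(x>.8)&(x<.92)&(abs(y+.12)<.05)&(z>.25)]
    c=p.mean(0); print(n,"ring",(p.min(0)+p.max(0))/2,p.min(0),p.max(0),c,"normal",np.linalg.svd(p-c)[2][2],len(p))
E
python3 m.py
```

```text
top handle ((482.45391845703125, 284.3804626464844), (198.4158477783203, 23.748268127441406), 23.036962509155273) 0.09254552185600307 465 160.0
[9.1985756e-01 3.9225253e-01 4.8176880e+02 2.8471304e+02] 23.09473
top rod [9.1748339e-01 3.9777410e-01 6.3903564e+02 3.5156247e+02] 23.439098 xmax [0.7070398  0.38097688 0.08225039] 180
top post [0.76078739 0.02339915 0.28549447] [0.75847005 0.01391464 0.28499417] 93
top post [ 0.80531695 -0.27881277  0.28546871] [ 0.80139215 -0.2733401   0.28475474] 108
top ring [ 0.86547277 -0.11809911  0.27504707] [ 0.83649809 -0.14403742  0.2501448 ] [ 0.89444745 -0.09216079  0.29994934] [ 0.86056424 -0.11836761  0.28319365] normal [-0.247957   -0.0436103  -0.96778896] 106
side handle ((474.9394226074219, 288.6966552734375), (199.4901580810547, 27.893869400024414), 23.14778709411621) 0.09121541194646744 671 149.0
[9.1932636e-01 3.9349592e-01 4.7457727e+02 2.8754700e+02] 23.1722
side rod [9.1765332e-01 3.9738187e-01 6.3569501e+02 3.5591507e+02] 23.414608 xmax [0.70221683 0.38024084 0.07984981] 257
side post [0.75698769 0.02651639 0.28349543] [0.75661994 0.01857821 0.28367238] 111
side post [ 0.80324796 -0.27772279  0.28302944] [ 0.79806451 -0.27232381  0.28312463] 70
side ring [ 0.861826   -0.11794436  0.27180033] [ 0.82993237 -0.14508138  0.25137789] [ 0.89371964 -0.09080733  0.29222276] [ 0.86028978 -0.11538483  0.28114635] normal [-0.24840853 -0.03621762 -0.96797804] 101
```

Estimates: pole_grip is at (0.480, 0.285) with yaw 23.2°, and the rest yaw is about 11.5°. The hatch is at (0.781, -0.127) with yaw 8.4°. The ring is at (0.862, -0.117, 0.277), which gives a flap angle of about 0.69. Ring tilt and height agree with that angle. I'll start moving.

Request:
step_arm:
  deltas:
    - [0.032,-0.028,-0.004,0,0,-1.2]
    - [0.064,-0.056,-0.008,0,0,-2.4]
    - [0.096,-0.084,-0.012,0,0,-3.6]
    - [0.128,-0.112,-0.016,0,0,-4.8]
    - [0.16,-0.14,-0.02,0,0,-5.9]
  claw: 1

```text
clock: 0.52
tcp_pos: [0.302, -0.4419, 0.2503]
orientation: [[0.919, 0.394, -0.0], [0.394, -0.919, 0.001], [0.0, -0.001, -1.0]]
wrist_force: [0.9, -0.3, -0.7]
width: 0.0856
```

Request:
step_arm:
  deltas:
    - [0.032,-0.023,0,0,0,0]
    - [0.064,-0.046,0,0,0,0]
    - [0.096,-0.069,0,0,0,0]
    - [0.128,-0.092,0,0,0,0]
    - [0.16,-0.115,0,0,0,0]

```text
clock: 0.93
tcp_pos: [0.4037, -0.2731, 0.2505]
orientation: [[0.919, 0.394, -0.0], [0.394, -0.919, 0.0], [-0.0, -0.0, -1.0]]
wrist_force: [0.5, -0.0, 0.8]
width: 0.0852
```

Request:
step_arm:
  deltas:
    - [0.019,-0.032,0,0,0,0]
    - [0.038,-0.064,0,0,0,0]
    - [0.058,-0.097,0,0,0,0]
    - [0.077,-0.129,0,0,0,0]
    - [0.096,-0.161,0,0,0,0]

```text
clock: 1.35
tcp_pos: [0.4278, -0.0874, 0.2504]
orientation: [[0.919, 0.394, -0.0], [0.394, -0.919, 0.0], [-0.0, -0.0, -1.0]]
wrist_force: [1.4, 0.8, 0.1]
width: 0.0853
```

Request:
step_arm:
  deltas:
    - [0.019,-0.032,0,0,0,0]
    - [0.038,-0.064,0,0,0,0]
    - [0.058,-0.097,0,0,0,0]
    - [0.077,-0.129,0,0,0,0]
    - [0.096,-0.161,0,0,0,0]

```text
clock: 1.77
tcp_pos: [0.4526, 0.0984, 0.2505]
orientation: [[0.919, 0.394, -0.0], [0.394, -0.919, -0.0], [-0.0, 0.0, -1.0]]
wrist_force: [0.6, 0.0, -0.5]
width: 0.0852
```

Request:
step_arm:
  deltas:
    - [0.019,-0.032,0,0,0,0]
    - [0.038,-0.064,0,0,0,0]
    - [0.058,-0.097,0,0,0,0]
    - [0.077,-0.129,0,0,0,0]
    - [0.096,-0.161,0,0,0,0]

```text
clock: 2.18
tcp_pos: [0.4774, 0.2843, 0.2503]
orientation: [[0.919, 0.394, -0.001], [0.394, -0.919, -0.0], [-0.001, 0.0, -1.0]]
wrist_force: [1.5, -0.6, -0.2]
width: 0.0858
```

```bash
cat > w.py <<'E'
from h import *
def wcloud(g,s):
    d=g["depth"];K=g["mtx"];v,u=np.mgrid[0:480,0:640]
    a=(u-K[0,2])/K[0,0];b=(v-K[1,2])/K[1,1];th=np.hypot(a,b);k=np.where(th>1e-9,np.tan(np.minimum(th,1.45))/np.maximum(th,1e-9),1)
    c=np.stack([a*k*d,b*k*d,d],-1);T=g["T_tool_cam"]
    t=c@T[:3,:3].T+T[:3,3]
    return t@s["orientation"].T+s["tcp_pos"]
E
python3 - <<'E'
from w import *
s=read_state(); g=grab("wrist"); cv2.imwrite("pics/w1.png",g["frame"]); P=wcloud(g,s)
print(g["T_tool_cam"].round(3).tolist(),g["mtx"].tolist())
hsv=cv2.cvtColor(g["frame"],cv2.COLOR_BGR2HSV);H,S=hsv[...,0],hsv[...,1]
z=P[...,2]; m=(g["depth"]>0)&(z>.083)&(z<.103)&(H<25)&(S>90)&(abs(P[...,0]-.48)<.15)&(abs(P[...,1]-.285)<.08)
p=P[m]; print(len(p),np.median(p[:,2]),cv2.minAreaRect((p[:,:2]*1000).astype(np.float32)))
E
```

```text
[[0.001, -0.944, -0.329, 0.086], [1.0, 0.001, 0.0, 0.0], [-0.0, -0.329, 0.944, -0.142], [0.0, 0.0, 0.0, 1.0]] [[371.64829954431775, 0.0, 322.3534039345488], [0.0, 371.64829954431775, 233.69176440795576], [0.0, 0.0, 1.0]]
5707 0.09098100159260772 ((482.58099365234375, 286.0627136230469), (208.40652465820312, 22.139493942260742), 23.188079833984375)
```

View pics/w1.png

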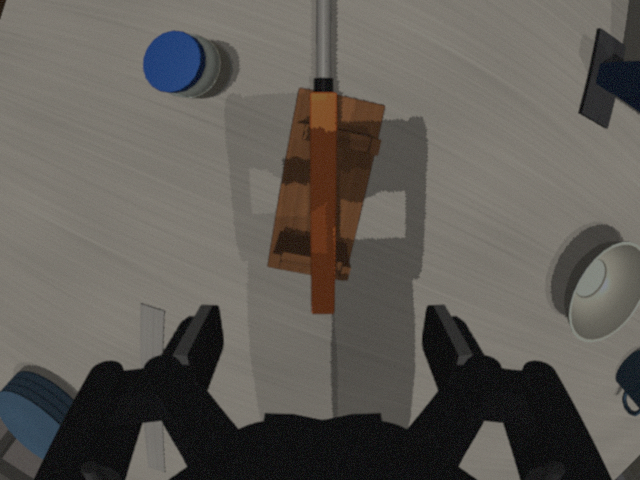

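The wrist view shows the handle centred between the fingers, running from (323,92) to (322,313), with the jar clear at (180,63). The handle measures (0.482, 0.286) with yaw 23.2°. I'll descend and grip.

Request:
step_arm:
  deltas:
    - [0.002,0,0.03,0,0,0]
    - [0.004,0,0.06,0,0,0]
    - [0.006,0.001,0.09,0,0,0]
    - [0.006,0.001,0.115,0,0,0]
    - [0.006,0.001,0.13,0,0,0]

```text
clock: 2.65
tcp_pos: [0.4816, 0.2827, 0.1165]
orientation: [[0.919, 0.394, -0.005], [0.394, -0.919, -0.003], [-0.006, 0.0, -1.0]]
wrist_force: [0.4, 0.5, 0.4]
width: 0.0852
```

Request:
step_arm:
  deltas:
    - [0,0,0.018,0,0,0]
    - [0,0,0.036,0,0,0]
    - [0,0,0.052,0,0,0]
    - [0,0,0.058,0,0,0]
    - [0,0,0.058,0,0,0]

```text
clock: 3.07
tcp_pos: [0.4822, 0.2829, 0.0605]
orientation: [[0.919, 0.394, -0.004], [0.394, -0.919, -0.002], [-0.005, 0.0, -1.0]]
wrist_force: [0.3, 0.2, -0.0]
width: 0.0853
```

Request:
step_arm:
  deltas:
    - [0,0,0,0,0,0]
    - [0,0,0,0,0,0]
    - [0,0,0,0,0,0]
    - [0,0,0,0,0,0]
    - [0,0,0,0,0,0]
  claw: 0
  newtons: 90

```text
clock: 3.48
tcp_pos: [0.4843, 0.2841, 0.0638]
orientation: [[0.919, 0.394, 0.001], [0.394, -0.919, 0.001], [0.002, -0.0, -1.0]]
wrist_force: [-0.0, -0.2, 2.2]
width: 0.0255
```

Request:
step_arm:
  deltas:
    - [0,0,0,0,0,0]
    - [0,0,0,0,0,0]
    - [0,0,0,0,0,0]
    - [0,0,0,0,0,0]
    - [0,0,0,0,0,0]

```text
clock: 3.9
tcp_pos: [0.4845, 0.2842, 0.064]
orientation: [[0.919, 0.394, 0.002], [0.394, -0.919, 0.001], [0.002, -0.0, -1.0]]
wrist_force: [-1.1, 0.5, 5.5]
width: 0.0207
```

Request:
step_arm:
  deltas:
    - [0,0,-0.01,0,0,0]
    - [0,0,-0.025,0,0,0]
    - [0,0,-0.045,0,0,0]
    - [0,0,-0.07,0,0,0]
    - [0,0,-0.1,0,0,0]

```text
clock: 4.32
tcp_pos: [0.4819, 0.2827, 0.1613]
orientation: [[0.919, 0.394, -0.005], [0.394, -0.919, -0.003], [-0.006, 0.0, -1.0]]
wrist_force: [-0.1, 0.6, -1.9]
width: 0.0203
```

Request:
step_arm:
  deltas:
    - [0,0,-0.035,0,0,0]
    - [0,0,-0.07,0,0,0]
    - [0,0,-0.105,0,0,0]
    - [0,0,-0.14,0,0,0]
    - [0,0,-0.17,0,0,0]

```text
clock: 4.73
tcp_pos: [0.4834, 0.2834, 0.3349]
orientation: [[0.919, 0.394, 0.0], [0.394, -0.919, -0.0], [0.0, 0.0, -1.0]]
wrist_force: [0.0, 0.0, -2.3]
width: 0.0204
```

Request:
step_arm:
  deltas:
    - [0,0,-0.02,0,0,0]
    - [0,0,-0.03,0,0,0]
    - [0,0,-0.035,0,0,0]
    - [0,0,-0.035,0,0,0]
    - [0,0,-0.035,0,0,0]

```text
clock: 5.15
tcp_pos: [0.4833, 0.2835, 0.3656]
orientation: [[0.919, 0.394, -0.003], [0.394, -0.919, -0.001], [-0.003, 0.0, -1.0]]
wrist_force: [0.9, -0.4, -3.0]
width: 0.0205
```

```bash
cat > rod.py <<'E'
from w import *
def rod(names=("wrist","side","top"),sv=None):
    for n in names:
        s=read_state(); g=grab(n)
        if sv: cv2.imwrite(f"pics/{sv}_{n}.png",g["frame"])
        P=wcloud(g,s) if n=="wrist" else cloud(g)
        p0=s["tcp_pos"]-.019*s["orientation"][:,2]
        L=(P-p0)@s["orientation"]*[1,-1,-1]   # x ahead, y left, z up in pole frame
        m=(g["depth"]>0)&(abs(L[...,1])<.03)&(abs(L[...,2])<.02)&(L[...,0]>.105)&(L[...,0]<.26)
        p=L[m]; 
        if len(p)<20: print(n,"few",len(p)); continue
        a=np.polyfit(p[:,0],p[:,1],1); b=np.polyfit(p[:,0],p[:,2],1)
        print(n,len(p),"yaw",np.degrees(a[0]).round(2),"y@240",np.polyval(a,.24).round(4),"pitch",np.degrees(b[0]).round(2),"z@240",np.polyval(b,.24).round(4),"xmax",np.percentile(p[:,0],99).round(4))
E
python3 -c "
from rod import *
rod(sv='lift')"
```

```text
wrist 1856 yaw -0.13 y@240 -0.0005 pitch -2.76 z@240 -0.0044 xmax 0.1227
side 335 yaw 0.02 y@240 0.004 pitch -1.48 z@240 -0.001 xmax 0.2349
top 234 yaw 0.06 y@240 -0.0009 pitch -0.99 z@240 0.0015 xmax 0.2409
```

View pics/lift_side.png

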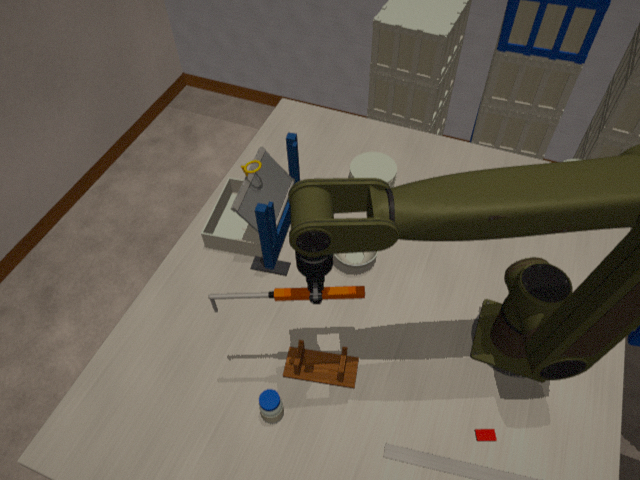

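The pole is held square, with the prong at (213,305) hanging down and about 1.3° of droop. I'll carry it over the ring.

Request:
step_arm:
  deltas:
    - [-0.002,0.02,-0.002,0,0,3]
    - [-0.004,0.045,-0.004,0,0,6]
    - [-0.006,0.07,-0.006,0,0,9]
    - [-0.008,0.1,-0.008,0,0,12]
    - [-0.01,0.13,-0.01,0,0,14.8]

```text
clock: 5.72
tcp_pos: [0.5257, 0.1593, 0.3765]
orientation: [[0.99, 0.144, -0.002], [0.144, -0.99, -0.0], [-0.002, 0.0, -1.0]]
wrist_force: [0.2, 0.1, -2.1]
width: 0.0206
```

Request:
step_arm:
  deltas:
    - [0.005,0.033,0,0,0,0]
    - [0.01,0.066,0,0,0,0]
    - [0.015,0.099,0,0,0,0]
    - [0.021,0.131,0,0,0,0]
    - [0.027,0.162,0,0,0,0]

```text
clock: 6.13
tcp_pos: [0.5761, 0.0023, 0.3765]
orientation: [[0.989, 0.146, -0.002], [0.146, -0.989, 0.0], [-0.002, -0.0, -1.0]]
wrist_force: [0.7, 0.7, -1.9]
width: 0.0205
```

Request:
step_arm:
  deltas:
    - [0.006,0.035,0,0,0,0]
    - [0.012,0.07,0,0,0,0]
    - [0.018,0.105,0,0,0,0]
    - [0.024,0.138,0,0,0,0]
    - [0.027,0.161,0,0,0,0]

```text
clock: 6.55
tcp_pos: [0.6266, -0.1542, 0.3757]
orientation: [[0.99, 0.144, -0.003], [0.144, -0.99, 0.0], [-0.003, -0.0, -1.0]]
wrist_force: [0.2, 0.6, -2.3]
width: 0.0202
```

Request:
step_arm:
  deltas:
    - [0,0,0,0,0,0]
    - [0,0,0,0,0,0]
    - [0,0,0,0,0,0]
    - [0,0,0,0,0,0]
    - [0,0,0,0,0,0]

```text
clock: 6.97
tcp_pos: [0.6262, -0.1501, 0.3779]
orientation: [[0.989, 0.147, 0.0], [0.147, -0.989, 0.0], [0.0, -0.0, -1.0]]
wrist_force: [-0.5, -0.6, -2.6]
width: 0.0205
```

```bash
cat > ring.py <<'E'
from rod import *
def ring(n):
    s=read_state(); g=grab(n); P=wcloud(g,s) if n=="wrist" else cloud(g)
    hsv=cv2.cvtColor(g["frame"],cv2.COLOR_BGR2HSV);H,S=hsv[...,0],hsv[...,1];x,y,z=np.moveaxis(P,-1,0)
    p=P[(g["depth"]>0)&(H>20)&(H<35)&(S>110)&(x>.65)&(x<.95)&(abs(y+.12)<.06)&(z>.25)&(z<.32)]
    if len(p)<8: print(n,"ring few");return
    c=(p.min(0)+p.max(0))/2; print(n,"ring mid",c.round(4),"min",p.min(0).round(3),"max",p.max(0).round(3),len(p))
    d=(c-s["tcp_pos"]+.019*s["orientation"][:,2])@s["orientation"]*[1,-1,-1]; print("  in pole(tcp) frame",d.round(4))
E
python3 -c "
from ring import *
rod(sv='over')
for n in ('wrist','top','side'): ring(n)
print(read_state()['tcp_pos'])"
```

```text
wrist 1864 yaw -0.22 y@240 -0.0004 pitch -2.84 z@240 -0.0046 xmax 0.1227
side 209 yaw -0.14 y@240 0.0049 pitch -1.71 z@240 -0.0022 xmax 0.235
top 229 yaw -0.01 y@240 0.0014 pitch -0.52 z@240 0.0023 xmax 0.2411
wrist ring few
top ring mid [ 0.8668 -0.1183  0.2755] min [ 0.837 -0.144  0.257] max [ 0.897 -0.092  0.294] 101
  in pole(tcp) frame [ 0.2426 -0.0033 -0.1217]
side ring mid [ 0.8625 -0.1168  0.2739] min [ 0.831 -0.146  0.257] max [ 0.894 -0.088  0.291] 97
  in pole(tcp) frame [ 0.2385 -0.001  -0.1233]
[ 0.62637518 -0.15094721  0.37804602]
```

View pics/over_top.png

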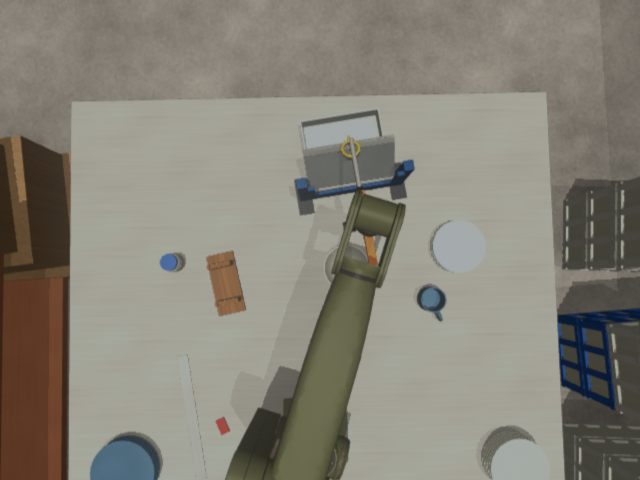

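The rod end sits over the ring at (350,149). The offset to mend is about 3–5 mm ahead and 4 mm to the right. I'll lower slowly.

Request:
step_arm:
  deltas:
    - [0.002,0.002,0.005,0,0,0]
    - [0.004,0.004,0.015,0,0,0]
    - [0.004,0.004,0.025,0,0,0]
    - [0.004,0.004,0.035,0,0,0]
    - [0.004,0.004,0.042,0,0,0]

```text
clock: 7.68
tcp_pos: [0.6303, -0.1547, 0.3329]
orientation: [[0.989, 0.146, -0.003], [0.146, -0.989, 0.001], [-0.003, -0.002, -1.0]]
wrist_force: [-0.5, 0.9, -2.8]
width: 0.0207
```

Request:
step_arm:
  deltas:
    - [0,0,0.005,0,0,0]
    - [0,0,0.009,0,0,0]
    - [0,0,0.013,0,0,0]
    - [0,0,0.017,0,0,0]
    - [0,0,0.02,0,0,0]

```text
clock: 8.1
tcp_pos: [0.631, -0.1547, 0.3157]
orientation: [[0.989, 0.146, 0.0], [0.146, -0.989, -0.0], [0.0, 0.0, -1.0]]
wrist_force: [0.6, 0.9, -1.3]
width: 0.0202
```

```bash
python3 -c "
from rod import *
a=grab('side')['frame'][120:270,160:340];b=grab('top')['frame'][90:215,290:420]
a=cv2.resize(a,None,fx=2.2,fy=2.2,interpolation=3);b=cv2.resize(b,(int(130*2.64),330),interpolation=3)
cv2.imwrite('pics/in1.png',np.hstack([a,b]))"
```

```text
(no output)
```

View pics/in1.png

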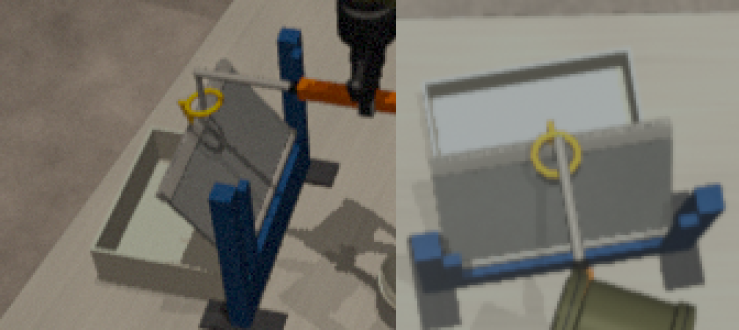

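The prong tip is entering the ring: in the side crop the prong runs (203,75) to (203,100) and the ring is centred on (203,103). I'll go lower.

Request:
step_arm:
  deltas:
    - [0,0,0.005,0,0,0]
    - [0,0,0.01,0,0,0]
    - [0,0,0.015,0,0,0]
    - [0,0,0.019,0,0,0]
    - [0,0,0.019,0,0,0]

```text
clock: 8.62
tcp_pos: [0.6304, -0.1546, 0.2951]
orientation: [[0.989, 0.146, -0.002], [0.146, -0.989, 0.001], [-0.002, -0.001, -1.0]]
wrist_force: [0.7, 0.6, -2.8]
width: 0.0205
```

Request:
step_arm:
  deltas:
    - [0,0,0,0,0,0]
    - [0,0,0,0,0,0]
    - [0,0,0,0,0,0]
    - [0,0,0,0,0,0]
    - [0,0,0,0,0,0]

```text
clock: 9.03
tcp_pos: [0.6311, -0.1548, 0.2972]
orientation: [[0.989, 0.146, 0.001], [0.146, -0.989, -0.0], [0.001, 0.0, -1.0]]
wrist_force: [-0.0, 0.8, -2.0]
width: 0.0206
```

```bash
python3 -c "
from ring import *
rod(('side','top'))
for n in ('top','side'): ring(n)
a=grab('side')['frame'][120:270,160:340]
cv2.imwrite('pics/in2.png',cv2.resize(a,None,fx=3.5,fy=3.5,interpolation=3))
s=read_state();print(s['tcp_pos'],s['wrist_force'],s['torque'])"
```

```text
side 189 yaw 0.11 y@240 0.0051 pitch -1.65 z@240 -0.0021 xmax 0.2353
top 212 yaw -0.07 y@240 0.0014 pitch -0.28 z@240 0.0027 xmax 0.2415
top ring mid [ 0.8665 -0.118   0.2727] min [ 0.836 -0.144  0.251] max [ 0.897 -0.092  0.294] 119
  in pole(tcp) frame [ 0.2384  0.0019 -0.0434]
side ring mid [ 0.8619 -0.116   0.2854] min [ 0.832 -0.142  0.254] max [ 0.892 -0.089  0.317] 97
  in pole(tcp) frame [ 0.2341  0.0046 -0.0307]
[ 0.63094511 -0.15471627  0.29688856] [ 0.49192103  0.3996202  -2.12248401] [0.00992002 0.05199514 0.02312393]
```

View pics/in2.png

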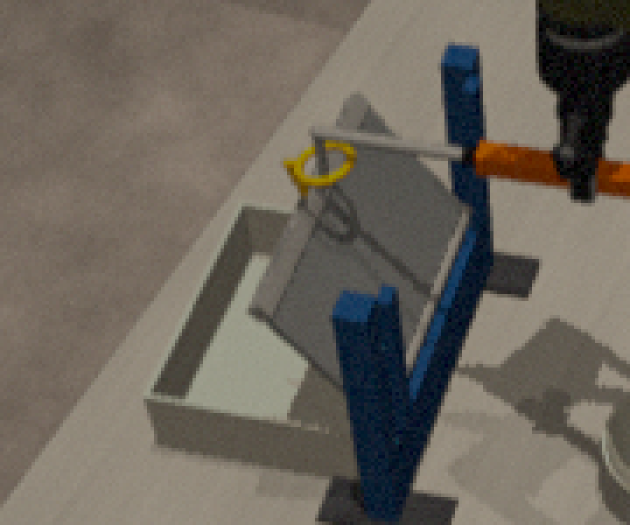

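The prong is inside the ring: prong top at (318,135), ring centred on (325,163). I'll pull gently along the hatch's x, following the ring's height.

Request:
step_arm:
  deltas:
    - [-0.006,0,0,0,0,0]
    - [-0.012,0,0,0,0,0]
    - [-0.018,0,-0.002,0,0,0]
    - [-0.024,0,-0.004,0,0,0]
    - [-0.03,0,-0.007,0,0,0]

```text
clock: 9.7
tcp_pos: [0.6007, -0.1589, 0.3035]
orientation: [[0.989, 0.146, 0.0], [0.146, -0.989, 0.001], [0.0, -0.001, -1.0]]
wrist_force: [3.2, 1.8, -5.2]
width: 0.0205
```

Request:
step_arm:
  deltas:
    - [-0.006,0,-0.002,0,0,0]
    - [-0.012,0,-0.004,0,0,0]
    - [-0.018,0,-0.006,0,0,0]
    - [-0.024,0,-0.007,0,0,0]
    - [-0.03,0,-0.008,0,0,0]

```text
clock: 10.12
tcp_pos: [0.5711, -0.1635, 0.312]
orientation: [[0.989, 0.146, 0.0], [0.146, -0.989, 0.0], [0.0, -0.0, -1.0]]
wrist_force: [3.8, 1.7, -5.2]
width: 0.0206
```

```bash
python3 -c "
from ring import *
rod(('side','top'))
for n in ('top','side'): ring(n)
s=read_state();print(s['tcp_pos'],s['wrist_force'],s['torque'])"
```

```text
side 194 yaw -0.31 y@240 0.005 pitch -1.94 z@240 -0.0032 xmax 0.2351
top 212 yaw -0.09 y@240 0.0015 pitch -1.06 z@240 0.0015 xmax 0.2391
top ring mid [ 0.8243 -0.1248  0.279 ] min [ 0.793 -0.151  0.251] max [ 0.855 -0.099  0.307] 133
  in pole(tcp) frame [ 0.2567  0.0019 -0.0525]
side ring mid [ 0.8193 -0.1235  0.2774] min [ 0.788 -0.152  0.252] max [ 0.85  -0.094  0.303] 114
  in pole(tcp) frame [ 0.2517  0.004  -0.0541]
[ 0.57117585 -0.16393407  0.31251146] [-0.18759159  0.48896386 -2.01258289] [ 0.01568652  0.04553765 -0.0266283 ]
```

The ring has followed by 42 mm and about 86 mm remains. Forces are small.

Request:
step_arm:
  deltas:
    - [-0.006,0,-0.001,0,0,0]
    - [-0.012,0,-0.002,0,0,0]
    - [-0.018,0,-0.003,0,0,0]
    - [-0.024,0,-0.003,0,0,0]
    - [-0.03,0,-0.004,0,0,0]

```text
clock: 10.73
tcp_pos: [0.5411, -0.1677, 0.3154]
orientation: [[0.989, 0.146, -0.001], [0.146, -0.989, 0.001], [-0.001, -0.001, -1.0]]
wrist_force: [4.1, 1.1, -3.9]
width: 0.0204
```

Request:
step_arm:
  deltas:
    - [-0.006,0,0,0,0,0]
    - [-0.012,0,0,0,0,0]
    - [-0.018,0,0,0,0,0]
    - [-0.024,0,0.001,0,0,0]
    - [-0.03,0,0.001,0,0,0]

```text
clock: 11.15
tcp_pos: [0.5115, -0.1722, 0.3145]
orientation: [[0.989, 0.146, -0.0], [0.146, -0.989, 0.0], [-0.0, -0.0, -1.0]]
wrist_force: [4.1, 1.8, -4.9]
width: 0.0207
```

Request:
step_arm:
  deltas:
    - [-0.004,0,0,0,0,0]
    - [-0.008,0,0.001,0,0,0]
    - [-0.012,0,0.001,0,0,0]
    - [-0.015,0,0.002,0,0,0]
    - [-0.017,0,0.002,0,0,0]

```text
clock: 11.57
tcp_pos: [0.4954, -0.1747, 0.3126]
orientation: [[0.989, 0.146, 0.001], [0.146, -0.989, 0.0], [0.001, -0.0, -1.0]]
wrist_force: [10.8, 2.0, -6.0]
width: 0.0207
```

```bash
python3 -c "
from ring import *
rod(('side','top'))
for n in ('top','side'): ring(n)
s=read_state();print(s['tcp_pos'],s['wrist_force'],s['torque'])"
```

```text
side 196 yaw 0.12 y@240 0.0052 pitch -1.62 z@240 -0.0032 xmax 0.2355
top 216 yaw -0.02 y@240 0.0018 pitch 0.39 z@240 0.0041 xmax 0.24
top ring mid [ 0.7483 -0.1373  0.2955] min [ 0.719 -0.163  0.28 ] max [ 0.777 -0.111  0.311] 122
  in pole(tcp) frame [ 0.2558  0.0003 -0.0369]
side ring mid [ 0.753 -0.142  0.286] min [ 0.714 -0.177  0.264] max [ 0.792 -0.107  0.309] 116
  in pole(tcp) frame [ 0.2596 -0.005  -0.0468]
[ 0.49539996 -0.17492121  0.31368984] [ 0.29998134  0.43586001 -1.51046274] [ 0.213069   -0.22468404  0.1554848 ]
```

Request:
step_arm:
  deltas:
    - [-0.001,0,0,0,0,0]
    - [-0.003,0,0,0,0,0]
    - [-0.004,0,0,0,0,0]
    - [-0.005,0,0,0,0,0]
    - [-0.006,0,0,0,0,0]

```text
clock: 12.18
tcp_pos: [0.4945, -0.1748, 0.313]
orientation: [[0.989, 0.147, 0.014], [0.147, -0.989, 0.001], [0.015, 0.001, -1.0]]
wrist_force: [27.7, 3.6, -10.5]
width: 0.0203
```

```bash
python3 -c "
from ring import *
rod(('side','top'))
for n in ('top','side'): ring(n)
g=grab('side');P=cloud(g);m=(g['depth']>0)&(P[...,0]>.7)&(P[...,0]<.95)&(P[...,1]<-.02)&(P[...,1]>-.24)&(P[...,2]>.13)&(P[...,2]<.25)
d=(P[m]-[.781,-.127,.105])@np.array([[.989,.146,0],[-.146,.989,0],[0,0,1]]).T
d=d[abs(d[:,0])<.05]
print('flap fit',np.polyfit(d[:,2],d[:,0],1),len(d))
cv2.imwrite('pics/shut.png',cv2.resize(g['frame'][120:300,180:380],None,fx=3,fy=3,interpolation=3))
s=read_state();print(s['tcp_pos'],s['wrist_force'],s['torque'])"
```

```text
side 201 yaw 0.22 y@240 0.0051 pitch -1.76 z@240 -0.0033 xmax 0.2355
top 218 yaw 0.04 y@240 0.0016 pitch -0.72 z@240 0.0004 xmax 0.2405
top ring mid [ 0.7489 -0.1373  0.297 ] min [ 0.719 -0.163  0.276] max [ 0.778 -0.111  0.318] 123
  in pole(tcp) frame [ 2.57e-01 -2.00e-04 -3.85e-02]
side ring mid [ 0.7532 -0.1409  0.2907] min [ 0.714 -0.176  0.265] max [ 0.792 -0.106  0.316] 120
  in pole(tcp) frame [ 0.2606 -0.0044 -0.0448]
flap fit [-0.00176226 -0.00385519] 504
[ 0.49446027 -0.17473524  0.31287286] [24.19268087  3.34738767 -8.62961156] [ 0.46222189 -3.3736136  -0.07819387]
```

View pics/shut.png

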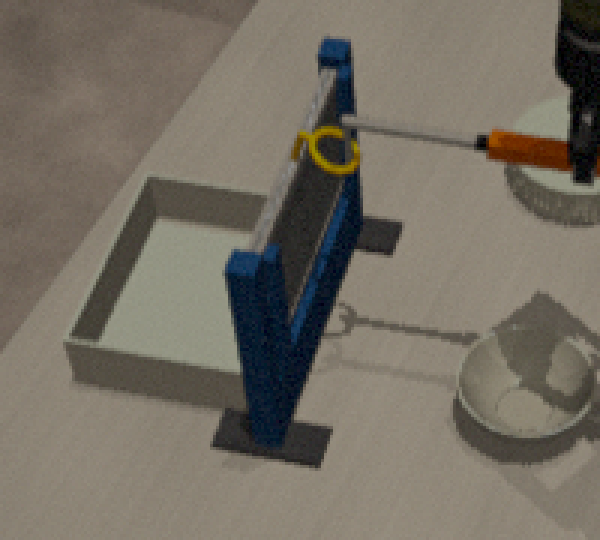

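The flap is shut: the fitted slope is -0.002 rad, and the prong is still in the ring at (333,150). I'll relax forward to centre the prong, hold, then lift out.

Request:
step_arm:
  deltas:
    - [0.003,0,0,0,0,0]
    - [0.006,0,0,0,0,0]
    - [0.01,0,0,0,0,0]
    - [0.014,0,0,0,0,0]
    - [0.016,0,0,0,0,0]

```text
clock: 12.85
tcp_pos: [0.5054, -0.1734, 0.3128]
orientation: [[0.989, 0.146, -0.001], [0.146, -0.989, -0.0], [-0.001, 0.0, -1.0]]
wrist_force: [0.1, -0.7, -2.3]
width: 0.0205
```

Request:
step_arm:
  deltas:
    - [0,0,0,0,0,0]
    - [0,0,0,0,0,0]
    - [0,0,0,0,0,0]
    - [0,0,0,0,0,0]
    - [0,0,0,0,0,0]

```text
clock: 13.27
tcp_pos: [0.5052, -0.1733, 0.3129]
orientation: [[0.989, 0.146, -0.0], [0.146, -0.989, -0.0], [-0.0, 0.0, -1.0]]
wrist_force: [-0.0, 0.6, -2.0]
width: 0.0205
```

```bash
python3 -c "
from ring import *
rod(('side','top'))
for n in ('top','side'): ring(n)
g=grab('side');P=cloud(g);m=(g['depth']>0)&(P[...,0]>.7)&(P[...,0]<.95)&(P[...,1]<-.02)&(P[...,1]>-.24)&(P[...,2]>.13)&(P[...,2]<.25)
d=(P[m]-[.781,-.127,.105])@np.array([[.989,.146,0],[-.146,.989,0],[0,0,1]]).T
d=d[abs(d[:,0])<.05]
print('flap fit',np.polyfit(d[:,2],d[:,0],1),len(d))
s=read_state();print(s['tcp_pos'],s['wrist_force'],s['torque'])"
```

```text
side 199 yaw -0.26 y@240 0.0047 pitch -1.75 z@240 -0.0021 xmax 0.2347
top 217 yaw -0.19 y@240 0.0013 pitch -0.77 z@240 0.002 xmax 0.2418
top ring mid [ 0.7489 -0.1373  0.2983] min [ 0.719 -0.163  0.279] max [ 0.778 -0.111  0.317] 123
  in pole(tcp) frame [ 2.463e-01  1.000e-04 -3.360e-02]
side ring mid [ 0.7525 -0.1425  0.2867] min [ 0.712 -0.179  0.262] max [ 0.793 -0.106  0.311] 120
  in pole(tcp) frame [ 0.2491 -0.0056 -0.0452]
flap fit [ 0.00032821 -0.00393335] 502
[ 0.50524818 -0.17330661  0.31287971] [ 0.26815247  0.03396257 -2.00348394] [ 0.02437675  0.04693612 -0.00441807]
```

Request:
step_arm:
  deltas:
    - [0,0,-0.006,0,0,0]
    - [0,0,-0.014,0,0,0]
    - [0,0,-0.022,0,0,0]
    - [0,0,-0.03,0,0,0]
    - [0,0,-0.038,0,0,0]

```text
clock: 13.93
tcp_pos: [0.5055, -0.1734, 0.3524]
orientation: [[0.989, 0.146, 0.001], [0.146, -0.989, -0.001], [0.001, 0.001, -1.0]]
wrist_force: [0.5, -0.8, -2.5]
width: 0.0203
```

Request:
step_arm:
  deltas:
    - [0,0,-0.008,0,0,0]
    - [0,0,-0.018,0,0,0]
    - [0,0,-0.028,0,0,0]
    - [0,0,-0.036,0,0,0]
    - [0,0,-0.042,0,0,0]

```text
clock: 14.35
tcp_pos: [0.5055, -0.1734, 0.3945]
orientation: [[0.989, 0.146, 0.001], [0.146, -0.989, -0.001], [0.001, 0.001, -1.0]]
wrist_force: [0.7, -0.2, -2.9]
width: 0.0203
```

```bash
python3 -c "
from ring import *
rod(('side','top'))
g=grab('side');P=cloud(g);m=(g['depth']>0)&(P[...,0]>.7)&(P[...,0]<.95)&(P[...,1]<-.02)&(P[...,1]>-.24)&(P[...,2]>.13)&(P[...,2]<.25)
d=(P[m]-[.781,-.127,.105])@np.array([[.989,.146,0],[-.146,.989,0],[0,0,1]]).T
d=d[abs(d[:,0])<.05]
print('flap fit',np.polyfit(d[:,2],d[:,0],1),len(d))
cv2.imwrite('pics/out.png',cv2.resize(g['frame'][80:300,160:400],None,fx=2.5,fy=2.5,interpolation=3))
s=read_state();print(s['tcp_pos'],s['wrist_force'],s['torque'])"
```

```text
side 223 yaw 0.18 y@240 0.0053 pitch -1.91 z@240 -0.0026 xmax 0.2361
top 243 yaw -0.01 y@240 0.0017 pitch -0.23 z@240 0.0025 xmax 0.2396
flap fit [-0.00162194 -0.00376445] 502
[ 0.50546942 -0.17334724  0.39353782] [-0.58792933 -0.15898226 -1.85804109] [ 0.00085914 -0.00798047  0.0237846 ]
```

View pics/out.png

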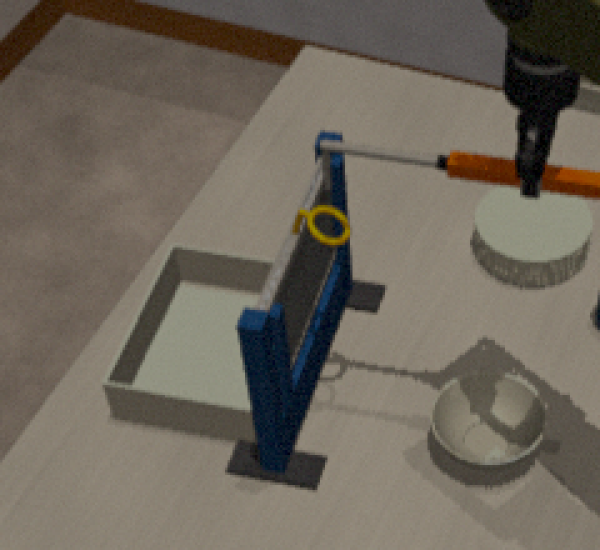

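The hook is clear: the rod end is at (325,147), well above the ring at (328,225), and the flap is still upright. I'll carry the pole back over the rest.

Request:
step_arm:
  deltas:
    - [0,-0.02,0,0,0,0]
    - [0,-0.045,0,0,0,0]
    - [0,-0.075,0,0,0,0]
    - [0,-0.107,0,0,0,0]
    - [0,-0.14,0,0,0,0]

```text
clock: 14.92
tcp_pos: [0.4842, -0.0338, 0.3918]
orientation: [[0.989, 0.145, -0.002], [0.145, -0.989, 0.0], [-0.002, -0.001, -1.0]]
wrist_force: [1.1, 0.1, -1.9]
width: 0.0204
```

Request:
step_arm:
  deltas:
    - [0.004,-0.032,0,0,0,0]
    - [0.008,-0.064,0,0,0,0]
    - [0.012,-0.096,0,0,0,0]
    - [0.016,-0.128,0,0,0,0]
    - [0.02,-0.16,0,0,0,0]

```text
clock: 15.33
tcp_pos: [0.4807, 0.128, 0.392]
orientation: [[0.989, 0.146, -0.001], [0.146, -0.989, -0.0], [-0.001, -0.0, -1.0]]
wrist_force: [1.2, -0.0, -1.9]
width: 0.0205
```

Request:
step_arm:
  deltas:
    - [0.005,-0.034,0,0,0,-3]
    - [0.01,-0.068,0,0,0,-6]
    - [0.016,-0.1,0,0,0,-9]
    - [0.022,-0.13,0,0,0,-12]
    - [0.026,-0.156,0,0,0,-14.8]

```text
clock: 15.75
tcp_pos: [0.4837, 0.2866, 0.3916]
orientation: [[0.918, 0.397, -0.002], [0.397, -0.918, -0.0], [-0.002, -0.0, -1.0]]
wrist_force: [0.4, -0.0, -1.8]
width: 0.0204
```

Request:
step_arm:
  deltas:
    - [0,0,0.02,0,0,0]
    - [0,0,0.045,0,0,0]
    - [0,0,0.075,0,0,0]
    - [0,0,0.105,0,0,0]
    - [0,0,0.13,0,0,0]

```text
clock: 16.17
tcp_pos: [0.4831, 0.2843, 0.2594]
orientation: [[0.919, 0.394, -0.003], [0.394, -0.919, -0.001], [-0.003, 0.0, -1.0]]
wrist_force: [0.4, -0.3, -1.1]
width: 0.0207
```

Request:
step_arm:
  deltas:
    - [0,0,0.025,0,0,0]
    - [0,0,0.05,0,0,0]
    - [0,0,0.075,0,0,0]
    - [0,0,0.095,0,0,0]
    - [0,0,0.11,0,0,0]

```text
clock: 16.58
tcp_pos: [0.4825, 0.2838, 0.1492]
orientation: [[0.919, 0.394, -0.004], [0.394, -0.919, -0.002], [-0.005, 0.0, -1.0]]
wrist_force: [-0.4, 0.5, -1.8]
width: 0.0204
```

Request:
step_arm:
  deltas:
    - [0,0,0,0,0,0]
    - [0,0,0,0,0,0]
    - [0,0,0,0,0,0]
    - [0,0,0,0,0,0]
    - [0,0,0,0,0,0]

```text
clock: 17.0
tcp_pos: [0.4852, 0.285, 0.1546]
orientation: [[0.919, 0.394, 0.003], [0.394, -0.919, 0.001], [0.003, -0.0, -1.0]]
wrist_force: [0.0, 0.0, -1.9]
width: 0.0204
```

```bash
python3 -c "
from rod import *
rod(('side','top'))
s=read_state();print(s['tcp_pos'],s['orientation'],s['wrist_force'])"
```

```text
side 264 yaw 0.17 y@240 0.0043 pitch -1.12 z@240 -0.0003 xmax 0.2359
top 185 yaw 0.05 y@240 -0.0011 pitch -0.69 z@240 0.0027 xmax 0.2404
[0.48485209 0.28485743 0.15410387] [[ 9.19179407e-01  3.93834541e-01  1.89015061e-03]
 [ 3.93833568e-01 -9.19181348e-01  8.77551282e-04]
 [ 2.08300119e-03 -6.22223072e-05 -9.99997829e-01]] [-0.70634763 -0.14322252 -2.62831488]
```

Request:
step_arm:
  deltas:
    - [0,0,0.02,0,0.3,0]
    - [0,0,0.04,0,0.6,0]
    - [0,0,0.058,0,0.9,0]
    - [0,0,0.072,0,1,0]
    - [0,0,0.08,0,1,0]

```text
clock: 17.52
tcp_pos: [0.4832, 0.2841, 0.0712]
orientation: [[0.919, 0.394, 0.014], [0.394, -0.919, 0.006], [0.015, 0.0, -1.0]]
wrist_force: [-0.7, -0.1, -1.3]
width: 0.0211
```

Request:
step_arm:
  deltas:
    - [0,0,0.002,0,0,0]
    - [0,0,0.004,0,0,0]
    - [0,0,0.006,0,0,0]
    - [0,0,0.008,0,0,0]
    - [0,0,0.009,0,0,0]

```text
clock: 17.93
tcp_pos: [0.4852, 0.285, 0.0648]
orientation: [[0.919, 0.394, 0.018], [0.394, -0.919, 0.008], [0.019, -0.0, -1.0]]
wrist_force: [-0.6, 0.9, 2.0]
width: 0.0204
```

Request:
step_arm:
  deltas:
    - [0,0,0,0,0,0]
    - [0,0,0,0,0,0]
    - [0,0,0,0,0,0]
    - [0,0,0,0,0,0]
    - [0,0,0,0,0,0]

```text
clock: 18.35
tcp_pos: [0.4852, 0.285, 0.0648]
orientation: [[0.919, 0.394, 0.018], [0.394, -0.919, 0.008], [0.019, -0.0, -1.0]]
wrist_force: [0.1, -0.0, 2.6]
width: 0.0206
```

Contact with the rest shows as force going from -2 to +2.6 N. I'll release.

Request:
step_arm:
  deltas:
    - [0,0,0,0,0,0]
    - [0,0,0,0,0,0]
    - [0,0,0,0,0,0]
    - [0,0,0,0,0,0]
    - [0,0,0,0,0,0]
  claw: 1
  newtons: 20

```text
clock: 18.77
tcp_pos: [0.4841, 0.2845, 0.0635]
orientation: [[0.919, 0.394, 0.015], [0.394, -0.919, 0.007], [0.017, 0.0, -1.0]]
wrist_force: [-0.2, -0.2, 0.4]
width: 0.0798
```

Request:
step_arm:
  deltas:
    - [0,0,0,0,0,0]
    - [0,0,0,0,0,0]
    - [0,0,0,0,0,0]
    - [0,0,0,0,0,0]
    - [0,0,0,0,0,0]

```text
clock: 19.18
tcp_pos: [0.4844, 0.2846, 0.0639]
orientation: [[0.919, 0.394, 0.016], [0.394, -0.919, 0.007], [0.017, -0.0, -1.0]]
wrist_force: [-0.1, 0.7, 0.3]
width: 0.0855
```

Request:
step_arm:
  deltas:
    - [0,0,-0.015,0,0,0]
    - [0,0,-0.04,0,0,0]
    - [0,0,-0.075,0,0,0]
    - [0,0,-0.11,0,0,0]
    - [0,0,-0.15,0,0,0]

```text
clock: 19.6
tcp_pos: [0.481, 0.2831, 0.2139]
orientation: [[0.919, 0.394, 0.014], [0.394, -0.919, 0.006], [0.015, 0.0, -1.0]]
wrist_force: [0.7, 0.3, 0.3]
width: 0.0855
```

Request:
step_arm:
  deltas:
    - [0,0.02,-0.02,0,0,0]
    - [0,0.045,-0.035,0,0,0]
    - [0,0.075,-0.05,0,0,0]
    - [0,0.11,-0.05,0,0,0]
    - [0,0.14,-0.05,0,0,0]

```text
clock: 20.02
tcp_pos: [0.5375, 0.1532, 0.2659]
orientation: [[0.919, 0.394, 0.02], [0.394, -0.919, 0.007], [0.021, 0.001, -1.0]]
wrist_force: [0.2, 1.3, -1.6]
width: 0.0855
```

Request:
step_arm:
  deltas:
    - [0,0.03,0,0,0,0]
    - [0,0.06,0,0,0,0]
    - [0,0.09,0,0,0,0]
    - [0,0.11,0,0,0,0]
    - [0,0.12,0,0,0,0]

```text
clock: 20.43
tcp_pos: [0.5842, 0.0419, 0.2637]
orientation: [[0.92, 0.391, 0.016], [0.391, -0.92, 0.006], [0.017, 0.0, -1.0]]
wrist_force: [-0.5, 0.3, 0.6]
width: 0.0854
```

Request:
step_arm:
  deltas:
    - [0,0,0,0,0,0]
    - [0,0,0,0,0,0]
    - [0,0,0,0,0,0]
    - [0,0,0,0,0,0]
    - [0,0,0,0,0,0]

```text
clock: 20.85
tcp_pos: [0.5833, 0.0454, 0.2639]
orientation: [[0.918, 0.395, 0.016], [0.395, -0.919, 0.007], [0.018, -0.0, -1.0]]
wrist_force: [0.2, 0.4, -0.4]
width: 0.0852
```

```bash
python3 - <<'E'
from h import *
for n in("side","top"):
    g=grab(n); cv2.imwrite(f"pics/end_{n}.png",g["frame"]); np.savez(f"{n}0.npz",**g)
g=dict(np.load("side0.npz"));P=cloud(g);m=(g['depth']>0)&(P[...,0]>.7)&(P[...,0]<.95)&(P[...,1]<-.02)&(P[...,1]>-.24)&(P[...,2]>.13)&(P[...,2]<.25)
d=(P[m]-[.781,-.127,.105])@np.array([[.989,.146,0],[-.146,.989,0],[0,0,1]]).T
d=d[abs(d[:,0])<.05]; print('flap fit',np.polyfit(d[:,2],d[:,0],1),len(d))
E
python3 m.py; python3 -c "
from station import *
s=read_state();print(s['tcp_pos'],s['wrist_force'],abs(s['qvel']).max())"
```

```text
flap fit [-0.00225743 -0.00373292] 487
top handle ((483.976318359375, 282.8028564453125), (199.4376678466797, 23.898372650146484), 23.15243911743164) 0.09213146472444149 462 159.0
[9.1770005e-01 3.9727393e-01 4.8420828e+02 2.8319095e+02] 23.407867
top rod [9.1575438e-01 4.0173861e-01 6.4084534e+02 3.4984100e+02] 23.686913 xmax [0.71062286 0.37865995 0.07823806] 181
top post [0.76091952 0.02097871 0.28438849] [0.75942301 0.01389786 0.28444833] 95
top post [ 0.80547277 -0.27932303  0.28466419] [ 0.80278239 -0.27344456  0.28482667] 99
[0.58334002 0.04509858 0.26389215] [0.30460626 0.71126615 0.03422446] 0.004753890279156306m.py:22: RuntimeWarning: Mean of empty slice.
  c=p.mean(0); print(n,"ring",(p.min(0)+p.max(0))/2,p.min(0),p.max(0),c,"normal",np.linalg.svd(p-c)[2][2],len(p))
  ret = um.true_divide(
Traceback (most recent call last):
  File "m.py", line 22, in <module>
    c=p.mean(0); print(n,"ring",(p.min(0)+p.max(0))/2,p.min(0),p.max(0),c,"normal",np.linalg.svd(p-c)[2][2],len(p))
                                 ~~~~~^^^
ValueError: zero-size array to reduction operation minimum which has no identity
```

View pics/end_side.png

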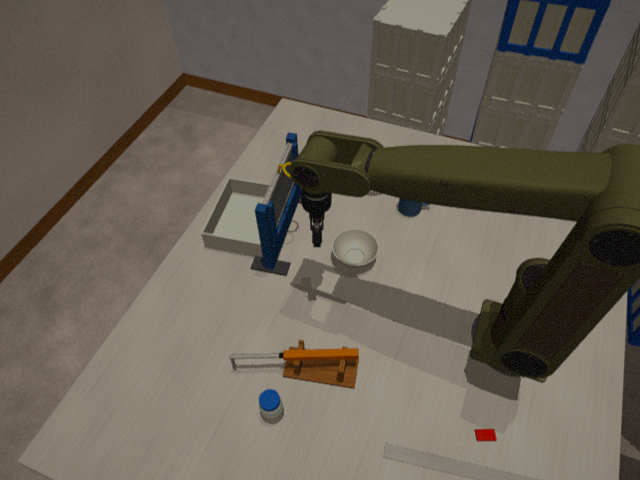

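The pole is back on the rest, with its handle from (285,353) to (358,355), 2 mm from where it started at the same yaw and height. The flap is upright, the crockery and jar are in place, and the arm is clear.

```bash
python3 -c "
from station import *
print(close_job())"
```

```text
the job is handed in; nothing more can be done
None
```

I shut the reject hatch with the hook pole, unhooked it and laid the pole back on its rest. The job was handed in at about 21 s of the 61 s allowed; no verdict was reported.

- **Flap:** the last side-camera fit puts it about 0.002 rad from upright. It was pulled at roughly 0.4 rad/s. The wrist force reached about 28 N against the stop, and the gripper stayed about 240 mm behind the hook throughout.
- **Hook in the ring:** the pictures showed the prong through the ring while the flap was open. With the flap shut I centred the prong and held it. The ring then read about 0.25 m ahead in the pole's frame, inside the 0.216–0.264 m window.
- **Pole:** the handle measures within 2 mm of where it started, with the same yaw (23.2°) and height, and it was released with the arm clear.
- **Crockery and jar:** the last picture shows the bowl and jar in place. The arm partly hid the mug and plates; nothing went near them.
- **Checks that fell short or disagreed:** the top and side cameras differed by 3–7 mm on some points. My last measuring script stopped partway, because the arm hid the ring and it looked where the ring had been with the flap open. It had already printed the flap fit and the top camera's pole figures, but not the side camera's.

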